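# Close the hinge carton and bring the glue bottle round

### The arm

A 6-joint arm with a two-finger parallel gripper is mounted at the origin on the work surface. World frame = base frame: x ahead of the robot, y to its left, z up, the work surface at z = 0. Lengths are in mm, angles in rad, forces in N, time in s.
With the tool pointing down it reaches from about 350 to 775 mm from the base axis. Payload 7.3 kg.
Tool frame: the origin (TCP) lies at the very end of the fingers, on their centre line; the grasp point (between the pads) lies behind it (bot.grip_point_offset is the z of the grasp point in the tool frame, in mm); z points along the fingers, y is the line along which they close (so a half turn about z gives the same grasp; the last joint's range is limited). The gripper opens to 92 mm and grips with 3 to 60 N. Pads are 19 mm wide; open, the fingers measure 130 mm over their backs; the gripper's body (75 mm by 190 mm) begins 47 mm behind the grasp point.
Start: joints at [1.091, 0.342, 1.524, -0, 1.275, -0.146], TCP at [171.995, 496.047, 226.741] pointing down, gripper open.
Joint ranges: [-2.53, 2.53], [-0.77, 2.02], [0.04, 2.7], [-1, 4.14], [0.28, 2.66], [-3.11, 3.11]. Speed limits (rad/s): [2.57, 2.57, 3.14, 3.14, 3.14, 3.14].

### API

Orientations are given as [roll, pitch, yaw] about the fixed x, y, z axes, in that order (R = Rz(yaw) Ry(pitch) Rx(roll)).
In Python, from plant import bot gives the robot as it stands. The module is installed in compiled form; this text tells all that it offers.
- The arm moves only by the shell command python3 -m crank 'ROWS'. ROWS is JSON, a list that holds one entry, the list of rows, each a list of 5 numbers: the opening, from 0 (shut) to 1 (fully open), then the shift along the tool's x, y, z in cm, then the turn about the tool's z in degrees. In form: [[[claw, x, y, z, turn], ...]]. A call has exactly 10 rows; each row is the pose to reach, as a shift and turn from the pose commanded when the call began, along the tool's axes at that moment; what a row does not reach only later rows make up. A row lasts 1/10 s, in which the tool goes at most 50 mm and 8.59 degrees, less where a joint would pass 70% of its speed; a pose out of reach is approached as far as the arm can. A call with a gripper value outside its range is refused whole. The fingers move at their own pace and stop on an object; the grip force is fixed at half the most. Time passes only in rows, so rows that repeat a pose let the fingers close, or fill a call up. It gives the time, the measured TCP pose, the force, the opening and the grip force at its end, in the units of the state.
- bot.get_obs(): the state, without advancing time (a new reading comes with each control period).
- bot.capture(name): name is "scene" or "top" or "wrist"; returns (picture, depth): 384x512x3 uint8, red, green, blue; 384x512 float32, mm along the optical axis (not along the pixel's ray), 0 where there is no reading.
- bot.calibration(name): a dict with "vertical_fov" (degrees; the focal length in pixels is half the picture's height over the tangent of half this angle, whatever the lens; pixels are square), "cx", "cy" (the principal point, pixels), "D" ([k1, k2, p1, p2, k3] as OpenCV has them; the pictures are not rectified), "rvec" (rotation vector, rad) and "tvec" (3), from world to camera coordinates, as OpenCV has them; the wrist camera has in their place "tool_from_camera" (4x4, takes a point from camera to tool coordinates, whose origin is the TCP and whose axes are the flange's). Camera axes: x right, y down, z forward; pixel columns grow to the right and rows downward; lengths in mm; the calibration is good to about 2 mm. A picture is of the moment at which its call begins: read the wrist's pose just before it. calibration takes no time and is no camera call.
- bot.close_job(): hands the job in; it is judged then, once.
The state is a dict: "time": time; "joint_positions": joint angles; "dq": joint speeds; "tau": joint torques, N m; "tool_pos": TCP position; "tcp_rot": TCP orientation; "contact_force": force on the tool from outside, world axes, zero at the start; "moment": the same for the moment, N m; "grip_width": finger opening in mm; "finger_force": force on a finger pad.
Only numpy, scipy, OpenCV 4.12 (cv2) and the standard library are available. Lean on these libraries where they do the work, as an engineer would, in place of code of your own. Each camera call takes 0.05 s, during which the arm holds its last target. There are 200 camera calls.

### The job

Close the carton of hinges for gluing: first fold its short flap down flat, then fold the long flap down flat over it, leaving the other things on the bench undisturbed. Then turn the glue carousel until the bottle with the pointed cone spout stands right at the pointer on the carousel's base, where a workmate across the bench will use it, and keep the carousel still: the program finishes while the gripper still holds the turning part firmly.

Things in the scene. Friction and masses are not known exactly. Their poses are not given: they have to be found in the camera images.
- carton: Open cardboard carton of hinges, fixed to the bench: 200 (its x) by 150 (its y) mm, 90 mm high, walls 4 mm. Origin at the centre of its underside, z up. Its +y upper edge carries the short flap, its -y upper edge the long flap; both hinge lines run along its x. The other two sides have no flaps.
- short_flap (a joint): Angle of the short flap (200 mm along the hinge, 70 mm long, 4 mm thick), hinged at carton y = +75 mm, z = 90 mm. 0 = closed, lying flat inwards (its upper face at z = 94 mm); pi/2 = standing upright; more = leaning outwards. Starts at about 1.35 to 1.95 rad, its stop is at 2.2. A lightly stiff hinge (about 0.035 N m): it stays where it is left.
- long_flap (a joint): Angle of the long flap (cardboard, 200 mm along the hinge, 130 mm long, 4 mm thick), hinged at carton y = -75 mm, z = 94 mm. 0 = closed, lying flat inwards over the short flap (its upper face at z = 98 mm); pi/2 = upright; more = leaning outwards. Same start range and stiffness as the short flap.
- short_flap_edge (a point): Middle of the free edge of the short flap.
- long_flap_edge (a point): Middle of the free edge of the long flap.
- carousel: Fixed dark steel base of the glue carousel: a disc of 190 mm diameter and 18 mm height under the turntable. Origin at the centre of its underside, on the axis of turning, z up; the pointer lies along its +x, on the side away from the robot.
- pointer (a point): Tip of the pointed steel pointer of the base, 160 mm from the axis, 13 mm above the bench; it stands out beyond the turntable's rim.
- turntable: The turning part: wooden disc, 236 mm diameter, 20 to 32 mm above the bench, with four white plastic containers fixed on it 90 degrees apart, their axes 83 mm from the axis of turning. Origin on that upright axis, 20 mm above the bench; its +x points at the coned bottle. Turns both ways, at least one full turn; light friction (about 0.06 N m), stays where left.
- spout (a point): Tip of the cone spout of the glue bottle (52 mm diameter), on the bottle's axis, 83 mm from the axis of turning, 148 mm above the bench. The other containers have flat tops: a jar 56 mm wide and 109 mm above the bench, a slim tub 44 mm wide and 132 mm, a squat tub 58 mm wide and 82 mm.
- handle (a point): Centre of the wooden bar handle on top of the turntable's post, on the axis, 185 mm above the bench: the bar is 70 mm long (along the turntable's x), 14 mm thick (along its y), 30 mm high. Nothing stands as high around it.
- sanding_block: Bystander: cork sanding block with a wooden grip, 110 x 60 x 38 mm, lying on the bench. Origin under its centre.
- tape_roll: Bystander: roll of blue tape lying flat, 96 mm diameter, 45 mm high. Origin under its centre.
- screwdriver: Bystander: screwdriver, 200 mm long, lying on the bench.
- tape_measure: Bystander: yellow tape measure, 70 x 68 x 38 mm. Origin under its centre.
- wrench: Bystander: wrench, 180 mm long, lying on the bench.

How it is judged:
By the outcome, as a careful person would: the job done as asked, in the order asked, and still so for the second after the job is handed in, while the arm keeps its last pose, push and grip.
It also fails if it takes over 59 s, if anything falls off the work surface, if the arm or the gripper's body presses on something with over 40 N, if the wrist force passes 120 N, or if a joint passes its speed limit or range.

## Working session

There is one attempt and no reset: what is moved stays moved. The work goes in short steps, Python scripts to look and compute and a shell command to move; the robot and the scene stay as the last step left them, time stands still between calls to the robot, and variables do not carry over. Pictures are saved under pics/ and viewed, at most 10 in all, crops included, and the job is handed in when it is done.

```bash
mkdir -p pics
cat > h.py <<'E'
import numpy as np, cv2
from scipy.spatial.transform import Rotation as R
from plant import bot
def K(c):
    f=192/np.tan(np.radians(c["vertical_fov"])/2)
    return np.array([[f,0,c["cx"]],[0,f,c["cy"]],[0,0,1]])
def ext(name,obs=None):
    c=bot.calibration(name)
    if name=="wrist":
        o=obs or bot.get_obs(); T=np.eye(4); T[:3,:3]=R.from_euler('xyz',o["tcp_rot"]).as_matrix(); T[:3,3]=o["tool_pos"]
        return c,T@np.array(c["tool_from_camera"])
    T=np.eye(4); T[:3,:3]=cv2.Rodrigues(np.array(c["rvec"],float))[0]; T[:3,3]=np.ravel(c["tvec"])
    return c,np.linalg.inv(T)
def rays(name,px,obs=None):
    c,T=ext(name,obs)
    u=cv2.undistortPoints(np.array(px,float).reshape(-1,1,2),K(c),np.array(c["D"],float)).reshape(-1,2)
    d=np.c_[u,np.ones(len(u))]
    return T[:3,3],d@T[:3,:3].T   # scaled so that depth=multiplier
def onz(name,px,z,obs=None):
    o,d=rays(name,px,obs); return o+d*((z-o[2])/d[:,2])[:,None]
def cloud(name,depth,obs=None):
    v,u=np.mgrid[:384,:512]; o,d=rays(name,np.c_[u.ravel(),v.ravel()],obs)
    return (o+d*depth.ravel()[:,None]).reshape(384,512,3)
E
python3 - <<'E'
from h import *
o=bot.get_obs(); print(o, bot.grip_point_offset)
for n in("scene","top","wrist"):
    ob=bot.get_obs(); p,d=bot.capture(n); np.savez(f"{n}0.npz",p=p,d=d); cv2.imwrite(f"pics/{n}0.png",p[:,:,::-1])
    print(n,ext(n,ob)[1].round(2).tolist(),(d>0).mean())
E
```

```text
{'time': 0.0, 'joint_positions': array([ 1.09101626e+00,  3.42730893e-01,  1.52500035e+00, -6.08056001e-06,
        1.27538315e+00, -1.46006333e-01]), 'dq': array([-7.57189018e-04, -1.37816690e-03,  7.26734323e-05, -6.00965520e-04,
       -2.27572654e-03, -2.07349908e-03]), 'tau': array([ 1.58747025e-03, -4.31255114e+01, -2.44218117e+01,  7.18911644e-02,
        5.61749493e-02, -1.27872236e-04]), 'tool_pos': array([171.79521633, 495.67800577, 226.04653213]), 'tcp_rot': array([-3.14008626e+00, -2.15642931e-04,  2.80782053e+00]), 'contact_force': array([-0.42483453, -0.2722682 ,  0.20172394]), 'moment': array([0.00788766, 0.01230496, 0.00077123]), 'finger_force': 0.0, 'grip_width': 91.64985258052225} -18.8
scene [[0.09, 0.84, -0.54, 1322.8], [1.0, -0.08, 0.04, -48.89], [-0.01, -0.54, -0.84, 1288.57], [0.0, 0.0, 0.0, 1.0]] 0.9961039225260416
top [[-0.02, -1.0, 0.09, 415.05], [-1.0, 0.02, -0.0, 6.27], [-0.0, -0.09, -1.0, 1660.26], [0.0, 0.0, 0.0, 1.0]] 0.9962310791015625
wrist [[0.33, 0.9, 0.29, 95.05], [0.94, -0.31, -0.1, 523.18], [-0.0, 0.3, -0.95, 383.6], [0.0, 0.0, 0.0, 1.0]] 0.9957021077473959
```

View pics/scene0.png

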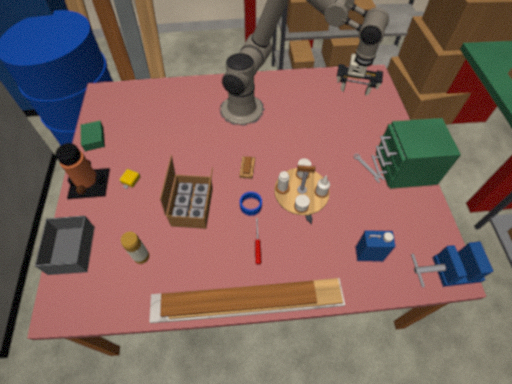

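View pics/top0.png

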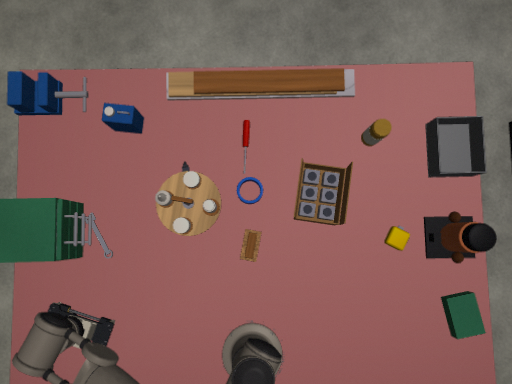

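The scene view shows the carton at about (188,200) and the carousel at about (303,190). In the top view they are at (322,193) and (189,203), with the pointer at (185,166) and the coned bottle probably at (163,198). I'll measure from the depth next.

Run:
```python
from h import *
ims=[]
for n,(r0,r1,c0,c1) in {"top":(150,240,285,365),"scene":(145,235,150,230)}.items():
    z=np.load(n+"0.npz"); P=cloud(n,z["d"])
    a=cv2.resize(z["p"][r0:r1,c0:c1],None,fx=5,fy=5,interpolation=cv2.INTER_CUBIC); ims.append(a)
    Q=P[r0:r1,c0:c1].reshape(-1,3); 
    # above z>12
    m=Q[:,2]>12; q=Q[m]; 
    print(n,"z pct",np.percentile(q[:,2],[5,50,95,100]).round(1))
    for lo,hi in((20,60),(60,84),(84,94),(94,110),(110,130),(130,150),(150,170),(170,190),(190,230)):
        s=q[(q[:,2]>=lo)&(q[:,2]<hi)]
        if len(s)>4: 
            b=cv2.minAreaRect(s[:,:2].astype(np.float32)); print(lo,hi,len(s),np.round(b[0],1),np.round(b[1],1),round(b[2],1), s[:,1].min().round(),s[:,1].max().round())
cv2.imwrite("pics/carton.png",np.hstack(ims)[:,:,::-1])
z=np.load("top0.npz"); t=z["p"][155:245,145:230]; s=np.load("scene0.npz")["p"][150:240,262:347]
cv2.imwrite("pics/car.png",np.hstack([cv2.resize(x,None,fx=4.7,fy=4.7,interpolation=cv2.INTER_CUBIC) for x in(t,s)])[:,:,::-1])
```

```text
top z pct [  25.3   56.4  211.8 1660.3]
20 60 1495 [ 560.2 -248.5] [147.6 197.7] 80.7 -335.0 -160.0
60 84 274 [ 561.7 -250.9] [149.7 201. ] 80.5 -335.0 -161.0
84 94 229 [ 561.5 -249.9] [151.3 200.5] 80.6 -337.0 -160.0
94 110 65 [ 561.  -247.7] [153.3 199.1] 80.6 -339.0 -160.0
110 130 67 [ 560.5 -245.1] [157.1 197.6] 81.1 -337.0 -153.0
130 150 74 [ 561.9 -242.6] [162.9 196.1] 81.6 -337.0 -148.0
150 170 115 [ 564.6 -239.8] [160.8 198.1] 80.8 -333.0 -146.0
170 190 51 [ 550.5 -316.4] [  2.8 198.3] 80.7 -333.0 -300.0
190 230 156 [ 549.8 -314.8] [  6.2 198.3] 80.7 -331.0 -296.0
scene z pct [  27.1   59.1  209.2 1288.6]
20 60 1241 [ 561.2 -248.9] [151.5 206. ] 80.6 -340.0 -159.0
60 84 427 [ 560.5 -248.2] [151.3 206.1] 80.3 -339.0 -159.0
84 94 187 [ 561.  -247.9] [156.  205.7] 80.2 -338.0 -156.0
94 110 56 [ 563.7 -247.5] [160.5 198.3] 80.5 -343.0 -164.0
110 130 71 [ 562.2 -244.5] [163.  200.8] 80.2 -342.0 -154.0
130 150 64 [ 563.1 -241.3] [163.4 198.3] 80.2 -339.0 -147.0
150 170 115 [ 562.6 -239.8] [164.8 203.4] 80.1 -338.0 -145.0
170 190 65 [ 550.1 -317.4] [  5.1 198.4] 79.8 -338.0 -302.0
190 230 155 [ 550.2 -316. ] [  6.  200.9] 80.6 -334.0 -298.0
```

View pics/carton.png

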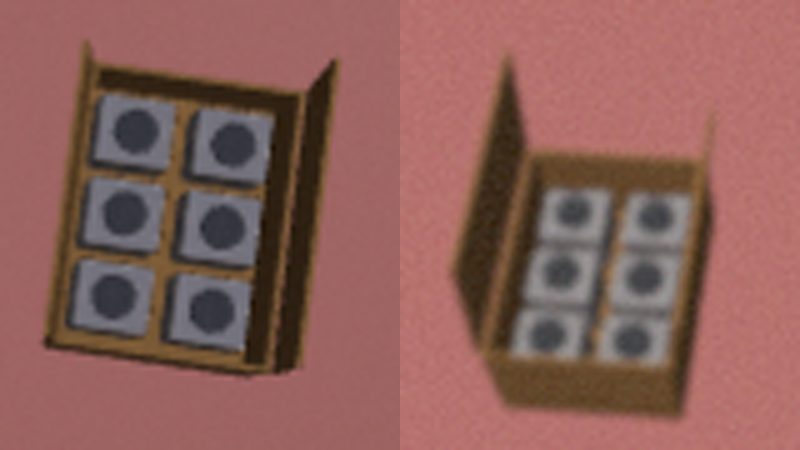

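View pics/car.png

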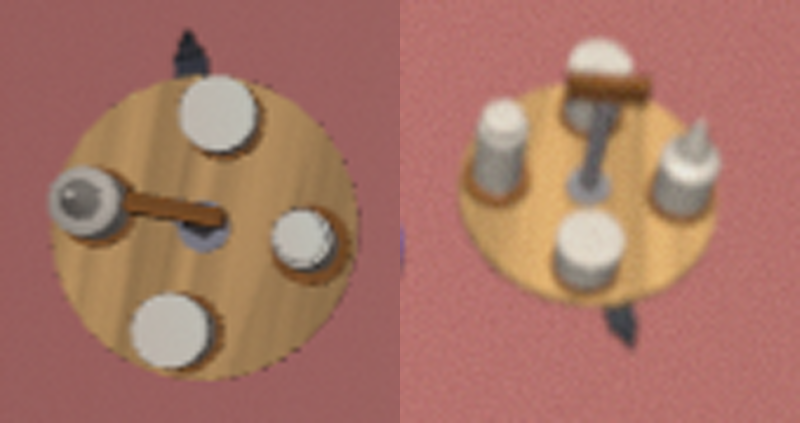

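The carton crops show the long flap on its world −y side and the short flap on its +y side, both nearly upright. In the carousel crops the coned bottle stands to the pointer's +y side (top crop at about (80,200)), with the handle bar pointing towards it. Next come the flap angles and the carousel geometry.

Run:
```python
from h import *
import math
a=math.radians(-9.4); cx=np.array([math.cos(a),math.sin(a)]); cy=np.array([-cx[1],cx[0]]); C=np.array([561,-249.])
for n in("top","scene"):
    z=np.load(n+"0.npz"); P=cloud(n,z["d"]); Q=P.reshape(-1,3); rel=Q[:,:2]-C; X=rel@cx; Y=rel@cy
    for nm,m in(("short",(Y>40)&(Y<130)),("long",(Y<-40)&(Y>-180))):
        s=m&(abs(X)<95)&(Q[:,2]>100)&(Q[:,2]<260)
        p=np.polyfit(Q[s,2],Y[s],1); print(n,nm,s.sum(),"Y at 92:",np.polyval(p,92).round(1),"dY/dz",p[0].round(3),"zmax",np.percentile(Q[s,2],98).round(1))
    T=abs(Q[:,1]-150)<200; T&=abs(Q[:,0]-550)<170
    s=T&(abs(Q[:,2]-32)<5); c,r=cv2.minEnclosingCircle(Q[s,:2].astype(np.float32)); hull=cv2.convexHull(Q[s,:2].astype(np.float32)).reshape(-1,2)
    e=cv2.fitEllipse(hull); print(n,"disc",np.round(c,1),round(r,1),np.round(e[0],1),np.round(e[1],1))
    s=T&(Q[:,2]>165)&(Q[:,2]<215); b=cv2.minAreaRect(Q[s,:2].astype(np.float32)); print(" handle",s.sum(),np.round(b[0],1),np.round(b[1],1),round(b[2],1),Q[s,2].max().round(1),Q[s].mean(0).round(1))
    s=T&(Q[:,2]>134)&(Q[:,2]<165); print(" spout",s.sum(),Q[s].mean(0).round(1),Q[s,2].max().round(1))
    # pointer: dark pixels low, outside disc
    rgb=z["p"].reshape(-1,3).astype(int); d=np.hypot(*(Q[:,:2]-c).T)
    s=T&(rgb.max(1)<95)&(d>121)&(d<175)&(Q[:,2]<25)
    if s.sum(): k=Q[s]; print(" pointer",s.sum(),k.mean(0).round(1),k[np.argmax(d[s])].round(1),"ang",np.degrees(np.arctan2(*(k.mean(0)[:2]-c)[::-1])).round(1))
```

```text
top short 136 Y at 92: 73.8 dY/dz 0.211 zmax 163.2
top long 330 Y at 92: -74.5 dY/dz 0.065 zmax 226.3
top disc [519.1 137.7] 200.7 [524.5 125.8] [305.1 424.1]
 handle 104 [539.5 220.5] [69.4 15.1] 77.1 204.9 [539.  219.1 196.1]
 spout 29 [536.3 210.7 138.8] 164.8
 pointer 17 [623.4 124.5  12.9] [667.  231.2   8.2] ang -7.2
scene short 62 Y at 92: 80.6 dY/dz 0.128 zmax 163.1
scene long 391 Y at 92: -75.6 dY/dz 0.069 zmax 226.3
scene disc [520.6 140.4] 201.3 [524.3 120.6] [280.  445.9]
 handle 128 [540.7 222.1] [70.2 17.7] 78.0 205.0 [543.  221.1 191.4]
 spout 47 [541.3 211.5 143. ] 163.5
 pointer 40 [606.4  72.3  15.6] [556.7 -30.   11.6] ang -38.4
```

Run:
```python
from h import *
A=np.array([540,221.])
def circ(p):
    M=np.c_[2*p,np.ones(len(p))]; s=np.linalg.lstsq(M,(p**2).sum(1),rcond=None)[0]; return s[:2],np.sqrt(s[2]+s[:2]@s[:2])
for n in("top","scene"):
    z=np.load(n+"0.npz"); P=cloud(n,z["d"]); Q=P.reshape(-1,3); d=np.hypot(*(Q[:,:2]-A).T); rgb=z["p"].reshape(-1,3).astype(int)
    s=(d<150)&(abs(Q[:,2]-32)<6); h=cv2.convexHull(Q[s,:2].astype(np.float32)).reshape(-1,2); c,r=circ(h.astype(float)); print(n,"disc",c.round(1),r.round(1),Q[s,2].mean().round(1))
    s=(d<150)&(Q[:,2]>136)&(Q[:,2]<155)&(d>50); print(" spout",s.sum(),Q[s].mean(0).round(1),Q[s,2].max().round(1))
    for lo,hi,nm in((126,134,"slim"),(104,112,"jar"),(78,85,"squat")):
        s=(d<150)&(d>45)&(Q[:,2]>lo)&(Q[:,2]<hi)&(rgb.min(1)>150)
        m=s.reshape(384,512).astype(np.uint8); k,l,st,ce=cv2.connectedComponentsWithStats(m)
        for i in range(1,k):
            if st[i,4]>15:
                q=Q[l.ravel()==i]; b=(q.min(0)+q.max(0))/2; v=b[:2]-A; print("  ",nm,st[i,4],b.round(1),np.hypot(*v).round(),np.degrees(np.arctan2(v[1],v[0])).round(1))
    m=((rgb.max(1)<90)&(d>120)&(d<180)).reshape(384,512).astype(np.uint8); k,l,st,ce=cv2.connectedComponentsWithStats(m)
    for i in range(1,k):
        if st[i,4]>8:
            px=np.argwhere(l==i)[:,::-1]; p=onz(n,px,13)[:,:2]; dd=np.hypot(*(p-A).T); t=p[dd>dd.max()-8].mean(0)
            print("  pointer",st[i,4],px.mean(0).round(1),p.mean(0).round(1),"tip",t.round(1),dd.max().round(1),"ang mean/tip",[np.degrees(np.arctan2(*(x-A)[::-1])).round(1) for x in(p.mean(0),t)])
```

```text
top disc [541.6 220.2] 117.6 31.5
 spout 14 [545.5 254.4 140.5] 149.0
   slim 61 [523.8 139.4 130.1] 83.0 -101.2
   jar 149 [458.6 237.8 108. ] 83.0 168.4
   squat 131 [622.  203.9  81.5] 84.0 -11.8
  pointer 44 [185.  166.8] [674.4 234. ] tip [688.1 236.7] 153.3 ang mean/tip [np.float64(5.5), np.float64(6.0)]
scene disc [539.2 222.3] 118.1 32.6
 spout 13 [545.5 252.8 141.3] 150.2
   slim 34 [523.  140.6 130.5] 82.0 -101.9
   jar 55 [448.8 238.7 108.5] 93.0 169.0
   squat 112 [622.1 205.8  81.5] 84.0 -10.5
  pointer 27 [309.  218.5] [671.2 234.2] tip [683.3 237.2] 148.5 ang mean/tip [np.float64(5.7), np.float64(6.5)]
```

```bash
cat > to.py <<'E'
# usage: to.py w|c yawdeg  x,y,z ...   (w world, c carton frame X,Y,z) -> shift in cm in tool axes, turn in deg
import sys; from h import *
o=bot.get_obs(); M=R.from_euler('xyz',o["tcp_rot"]).as_matrix(); yaw=np.degrees(o["tcp_rot"][2])
a=np.radians(-9.4); B=np.array([[np.cos(a),-np.sin(a)],[np.sin(a),np.cos(a)]])
print("t",round(o["time"],2),"pos",o["tool_pos"].round(1),"yaw",yaw.round(2),"F",o["contact_force"].round(1),"carton",(B.T@(o["tool_pos"][:2]-[561,-249])).round(1))
for s in sys.argv[3:]:
    p=np.array([float(v) for v in s.split(',')])
    if sys.argv[1]=='c': p[:2]=B@p[:2]+[561,-249]
    print(p.round(0),"shift",(M.T@(p-o["tool_pos"])/10).round(2),"turn",((yaw-float(sys.argv[2])+180)%360-180).round(1))
E
python3 to.py c 80.6 0,120,260 0,120,140
```

```text
t 0.15 pos [171.8 495.8 226.2] yaw 160.88 F [0.1 0.2 0.1] carton [-505.6  671.2]
[ 581. -131.  260.] shift [-59.14 -45.79  -3.34] turn 80.3
[ 581. -131.  140.] shift [-59.14 -45.78   8.66] turn 80.3
```

```bash
python3 -m crank '[[[0.3,-3.5,-2.7,-1,8],[0.3,-7,-5.4,-2,16],[0.3,-10.5,-8.1,-3,24],[0.3,-14,-10.8,-3.4,32],[0.3,-17.5,-13.5,-3.4,40],[0.3,-21,-16.2,-3.4,48],[0.3,-24.5,-18.9,-3.4,56],[0.3,-28,-21.6,-3.4,64],[0.3,-31.5,-24.3,-3.4,72],[0.3,-35,-27,-3.4,80.3]]]'; python3 to.py c 80.6 0,120,260 0,120,140
```

```text
time: 1.15
tool_pos: [414.8, 124.6, 260.7]
tcp_rot: [-3.142, -0.0, 1.4]
contact_force: [1.5, 0.4, 0.3]
grip_width: 27.6
finger_force: 0.0
t 1.15 pos [414.8 124.6 260.7] yaw 80.23 F [1.5 0.4 0.3] carton [-205.3  344.7]
[ 581. -131.  260.] shift [-22.34  20.67   0.06] turn -0.4
[ 581. -131.  140.] shift [-22.34  20.67  12.06] turn -0.4
```

```bash
python3 -m crank '[[[0.3,-3.6,3.2,0,-0.3],[0.3,-7.2,6.4,0,-0.3],[0.3,-10.8,9.6,0,-0.3],[0.3,-14.4,12.8,0,-0.3],[0.3,-18,16,0,-0.3],[0.3,-20.5,18.5,0,-0.3],[0.3,-22.3,20.7,0,-0.3],[0.3,-22.3,20.7,4,-0.3],[0.3,-22.3,20.7,8,-0.3],[0.3,-22.3,20.7,12,-0.3]]]'; python3 to.py c 80.6 0,120,140 0,80,140 0,60,130 0,40,112 0,25,97
```

```text
time: 2.15
tool_pos: [581.7, -127.9, 139.0]
tcp_rot: [-3.141, -0.0, 1.411]
contact_force: [-0.3, 0.7, -1.2]
grip_width: 27.5
finger_force: 0.0
t 2.15 pos [ 581.7 -127.9  139. ] yaw 80.84 F [-0.3  0.7 -1.2] carton [  0.6 122.9]
[ 581. -131.  140.] shift [-0.29 -0.06 -0.1 ] turn 0.2
[ 574. -170.  140.] shift [-4.29 -0.08 -0.1 ] turn 0.2
[ 571. -190.  130.] shift [-6.29 -0.09  0.9 ] turn 0.2
[ 568. -210.  112.] shift [-8.29 -0.1   2.7 ] turn 0.2
[ 565. -224.   97.] shift [-9.79 -0.1   4.2 ] turn 0.2
```

```bash
python3 -m crank '[[[0.3,-1.5,-0.1,-0.1,0],[0.3,-3,-0.1,-0.1,0],[0.3,-4.2,-0.1,0,0],[0.3,-5.2,-0.1,0.3,0],[0.3,-6.2,-0.1,0.9,0],[0.3,-7.2,-0.1,1.7,0],[0.3,-8.2,-0.1,2.6,0],[0.3,-9,-0.1,3.4,0],[0.3,-9.8,-0.1,4.2,0],[0.3,-9.8,-0.1,4.4,0]]]'; python3 to.py c 80.6 0,25,94
```

```text
time: 3.15
tool_pos: [564.6, -225.1, 95.1]
tcp_rot: [-3.14, -0.0, 1.411]
contact_force: [-0.1, -0.3, 0.1]
grip_width: 27.4
finger_force: 0.3
t 3.15 pos [ 564.6 -225.1   95.1] yaw 80.83 F [-0.1 -0.3  0.1] carton [-0.4 24.2]
[ 565. -224.   94.] shift [0.08 0.04 0.11] turn 0.2
```

```bash
python3 -m crank '[[[0.3,0,0,0.05,0],[0.3,0,0,0.1,0],[0.3,0,0,0.15,0],[0.3,0,0,0.2,0],[0.3,0,0,0.25,0],[0.3,0,0,0.3,0],[0.3,0,0,0.3,0],[0.3,0,0,0.3,0],[0.3,0,0,0.3,0],[0.3,0,0,0.3,0]]]'; python3 to.py c 80.6 0,40,260 0,-115,260 0,-125,190
```

```text
time: 4.15
tool_pos: [565.6, -224.0, 94.2]
tcp_rot: [3.141, -0.0, 1.412]
contact_force: [-1.0, 2.5, 5.4]
grip_width: 27.7
finger_force: 2.8
t 4.15 pos [ 565.6 -224.    94.2] yaw 80.88 F [-1.   2.5  5.4] carton [ 0.5 25.4]
[ 568. -210.  260.] shift [  1.47  -0.03 -16.58] turn 0.3
[ 542. -362.  260.] shift [-14.03  -0.1  -16.59] turn 0.3
[ 541. -372.  190.] shift [-15.03  -0.11  -9.59] turn 0.3
```

```bash
python3 -m crank '[[[0.3,0,0,-4.5,0],[0.3,0,0,-9,0],[0.3,0,0,-13.5,0],[0.3,0,0,-17,0],[0.3,-3.5,0,-17.5,0],[0.3,-7.5,0,-17.5,0],[0.3,-11.5,0,-17.5,0],[0.3,-14.3,0,-17,0],[0.3,-14.5,0,-13.5,0],[0.3,-14.5,0,-9.6,0]]]'; python3 to.py c 80.6 0,-95,190 0,-60,190 0,-25,175 0,5,145 0,20,110 0,25,98
python3 - <<'E'
from h import *
p,d=bot.capture("scene"); cv2.imwrite("pics/s1.png",cv2.resize(p[120:260,130:360],None,fx=3,fy=3)[:,:,::-1])
E
```

```text
time: 5.15
tool_pos: [542.2, -369.5, 189.3]
tcp_rot: [3.139, 0.002, 1.409]
contact_force: [-0.4, -0.2, -0.8]
grip_width: 27.5
finger_force: 0.0
t 5.15 pos [ 542.2 -369.5  189.3] yaw 80.75 F [-0.4 -0.2 -0.8] carton [   1.1 -121.9]
[ 545. -343.  190.] shift [ 2.69 -0.1  -0.07] turn 0.1
[ 551. -308.  190.] shift [ 6.19 -0.09 -0.08] turn 0.1
[ 557. -274.  175.] shift [ 9.69 -0.09  1.41] turn 0.1
[ 562. -244.  145.] shift [12.7  -0.09  4.41] turn 0.1
[ 564. -229.  110.] shift [14.21 -0.09  7.91] turn 0.1
[ 565. -224.   98.] shift [14.71 -0.09  9.1 ] turn 0.1
```

View pics/s1.png

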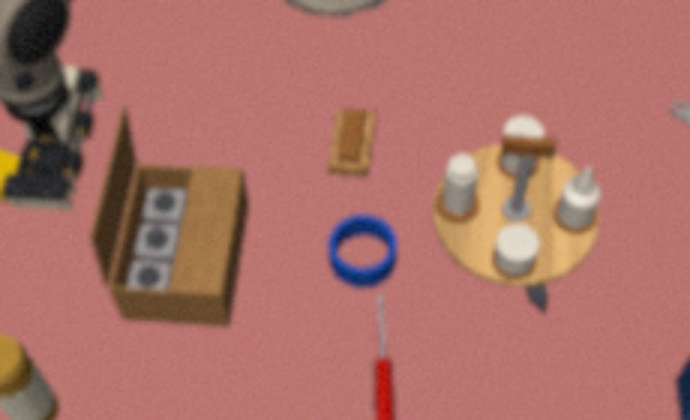

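The picture shows the short flap lying flat over the carton's right half (about (215,215)). The long flap stands at the left (about (115,190)) with the gripper outside it, and the rest of the bench is unchanged.

```bash
python3 -m crank '[[[0.3,2,-0.1,0,0],[0.3,3.6,-0.1,0,0],[0.3,5,-0.1,0,0],[0.3,6.4,-0.1,0.1,0],[0.3,8,-0.1,0.6,0],[0.3,9.7,-0.1,1.4,0],[0.3,11.2,-0.1,2.7,0],[0.3,12.7,-0.1,4.4,0],[0.3,13.7,-0.1,6.4,0],[0.3,14.3,-0.1,7.9,0]]]'; python3 -m crank '[[[0.3,0.3,0,0.5,0],[0.3,0.4,0,0.9,0],[0.3,0.5,0,1.1,0],[0.3,0.5,0,1.15,0],[0.3,0.5,0,1.2,0],[0.3,0.5,0,1.3,0],[0.3,0.5,0,1.35,0],[0.3,0.5,0,1.4,0],[0.3,0.5,0,1.4,0],[0.3,0.5,0,1.4,0]]]'; python3 to.py c 80.6 0,25,98
```

```text
time: 6.2
tool_pos: [563.8, -223.8, 109.1]
tcp_rot: [-3.14, -0.001, 1.413]
contact_force: [0.2, 0.5, -0.3]
grip_width: 27.7
finger_force: 0.1
time: 7.2
tool_pos: [565.2, -221.5, 98.1]
tcp_rot: [3.14, 0.001, 1.411]
contact_force: [-1.5, 0.4, 6.5]
grip_width: 27.5
finger_force: 3.6
t 7.2 pos [ 565.2 -221.5   98.1] yaw 80.87 F [-1.5  0.4  6.5] carton [-0.4 27.8]
[ 565. -224.   98.] shift [-0.28  0.03  0.01] turn 0.3
```

```bash
python3 to.py w 78 540.5,221,270
```

```text
t 7.2 pos [ 565.2 -221.5   98.1] yaw 80.87 F [-1.5  0.4  6.5] carton [-0.4 27.8]
[540. 221. 270.] shift [ 43.28  -9.43 -17.24] turn 2.9
```

```bash
python3 -m crank '[[[0.3,0,0,-4.5,0],[0.3,0,0,-9,0],[0.3,0,0,-13.5,0],[0.3,2,-0.4,-17.3,1],[0.5,6,-1.3,-17.6,2],[1,10.5,-2.3,-17.6,2.9],[1,15,-3.3,-17.6,2.9],[1,19.5,-4.3,-17.6,2.9],[1,24,-5.3,-17.6,2.9],[1,28.5,-6.2,-17.6,2.9]]]'; python3 -m crank '[[[1,3,-0.7,0,0],[1,6.2,-1.4,0,0],[1,9,-2,0,0],[1,11.5,-2.6,0,0],[1,13.6,-3,0,0],[1,14.8,-3.2,0,0],[1,14.8,-3.2,0,0],[1,14.8,-3.2,0,0],[1,14.8,-3.2,0,0],[1,14.8,-3.2,0,0]]]'; python3 to.py w 78 540.5,221,270
python3 - <<'E'
from h import *
ob=bot.get_obs(); p,d=bot.capture("wrist"); np.savez("w1.npz",p=p,d=d,pos=ob["tool_pos"],rot=ob["tcp_rot"])
t,_=bot.capture("scene")
cv2.imwrite("pics/w1.png",np.hstack([p,cv2.resize(t[130:240,150:230],(279,384))])[:,:,::-1])
Q=cloud("wrist",d,ob).reshape(-1,3); A=np.array([540.5,221]); D=np.hypot(*(Q[:,:2]-A).T)
s=(D<45)&(Q[:,2]>180)&(Q[:,2]<215); b=cv2.minAreaRect(Q[s,:2].astype(np.float32)); print("handle",s.sum(),np.round(b,1) if 0 else b,np.percentile(Q[s,2],[50,95]))
s=(D<120)&(D>50)&(Q[:,2]>134)&(Q[:,2]<155); print("spout",s.sum(),Q[s].mean(0) if s.sum() else 0)
E
```

```text
time: 8.2
tool_pos: [548.4, 71.8, 273.0]
tcp_rot: [3.141, -0.0, 1.361]
contact_force: [0.7, -0.5, 0.6]
grip_width: 71.0
finger_force: 0.0
time: 9.2
tool_pos: [548.6, 220.5, 272.9]
tcp_rot: [3.141, 0.0, 1.36]
contact_force: [-0.6, -0.5, 1.0]
grip_width: 92.1
finger_force: 0.0
t 9.2 pos [548.6 220.5 272.9] yaw 77.9 F [-0.6 -0.5  1. ] carton [-88.9 461.2]
[540. 221. 270.] shift [-0.12 -0.8   0.29] turn -0.1
handle 1414 ((540.1451416015625, 220.5556182861328), (70.07803344726562, 14.07862663269043), 78.69461822509766) [199.17960595 200.3558263 ]
spout 180 [556.73566774 301.63397838 141.70761965]
```

View pics/w1.png

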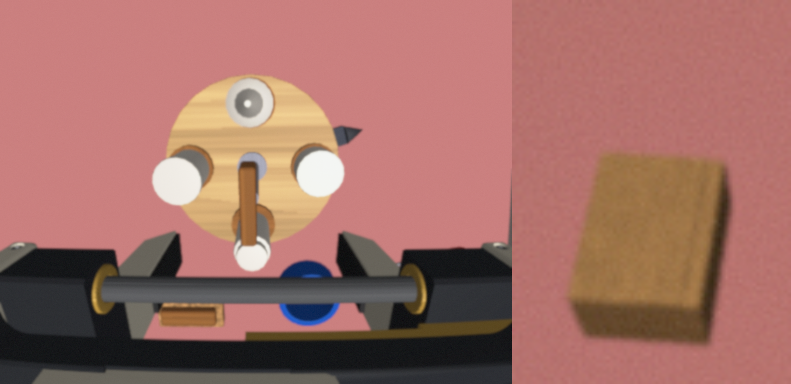

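The wrist view shows the coned bottle at (250,102), the handle bar from (250,165) to (250,245) and the pointer tip at (361,131). The right-hand crop shows the carton fully closed. I'll now measure the pointer angle from this view.

```bash
python3 to.py w 78.6 540.2,220.7,170
python3 - <<'E'
from h import *
z=np.load("w1.npz"); ob=dict(tool_pos=z["pos"],tcp_rot=z["rot"]); A=np.array([540.2,220.7])
m=np.zeros((384,512),np.uint8); m[110:160,325:375]=(z["p"][110:160,325:375].max(2)<110)
k,l,st,_=cv2.connectedComponentsWithStats(m); i=1+np.argmax(st[1:,4]); px=np.argwhere(l==i)[:,::-1]
p=onz("wrist",px,13,ob)[:,:2]; r=np.hypot(*(p-A).T); print(st[i],r.max())
ang=lambda q:np.degrees(np.arctan2(*(q-A)[::-1])).round(2)
print("mean",ang(p.mean(0)),"tip",ang(p[r>r.max()-4].mean(0)),p[r>r.max()-4].mean(0),[ (lo,ang(p[(r>lo)&(r<lo+6)].mean(0))) for lo in range(122,160,6)])
# disc centre from rim
Q=cloud("wrist",z["d"],ob).reshape(-1,3); s=(abs(Q[:,2]-32)<3)&(np.hypot(*(Q[:,:2]-A).T)<130)
h=cv2.convexHull(Q[s,:2].astype(np.float32)).reshape(-1,2).astype(float); s=np.linalg.lstsq(np.c_[2*h,np.ones(len(h))],(h**2).sum(1),rcond=None)[0]; print("disc",s[:2])
E
```

```text
t 9.3 pos [548.5 220.8 272.9] yaw 77.91 F [0.4 1.2 0.5] carton [-89.  461.5]
[540. 221. 170.] shift [-0.19 -0.81 10.29] turn -0.7
[334 127  27  18 311] 156.81079572321454
mean 5.49 tip 5.38 [694.0748567  235.18662044] [(122, np.float64(5.79)), (128, np.float64(5.62)), (134, np.float64(5.38)), (140, np.float64(5.21)), (146, np.float64(5.34)), (152, np.float64(5.33)), (158, np.float64(nan))]
disc [540.46952145 220.52622861]<stdin>:7: RuntimeWarning: Mean of empty slice.
  ret = um.true_divide(
```

```bash
python3 -m crank '[[[1,-0.2,-0.8,0,-0.7],[1,-0.2,-0.8,2.5,-0.7],[1,-0.2,-0.8,5.5,-0.7],[1,-0.2,-0.8,8.5,-0.7],[1,-0.2,-0.8,10.3,-0.7],[0,-0.2,-0.8,10.3,-0.7],[0,-0.2,-0.8,10.3,-0.7],[0,-0.2,-0.8,10.3,-0.7],[0,-0.2,-0.8,10.3,-0.7],[0,-0.2,-0.8,10.3,-0.7]]]'; python3 to.py w 5.5 540.3,220.6,170
```

```text
time: 10.3
tool_pos: [540.5, 221.4, 170.7]
tcp_rot: [3.14, -0.001, 1.373]
contact_force: [0.6, -1.0, -0.3]
grip_width: 56.1
finger_force: 0.0
t 10.3 pos [540.5 221.4 170.7] yaw 78.68 F [ 0.6 -1.  -0.3] carton [-97.  460.7]
[540. 221. 170.] shift [-0.08 -0.    0.07] turn 73.2
```

Positioned; the fingers are still closing.

```bash
python3 -m crank '[[[0,0,0,0,0],[0,0,0,0,0],[0,0,0,0,0],[0,0,0,0,0],[0,0,0,0,0],[0,0,0,0,0],[0,0,0,0,0],[0,0,0,0,0],[0,0,0,0,0],[0,0,0,0,0]]]'; python3 to.py w 5.5 540.3,220.6,170
```

```text
time: 11.3
tool_pos: [539.3, 221.4, 169.6]
tcp_rot: [-3.14, 0.0, 1.373]
contact_force: [-5.5, 0.5, 2.0]
grip_width: 15.0
finger_force: 30.0
t 11.3 pos [539.3 221.4 169.6] yaw 78.68 F [-5.5  0.5  2. ] carton [-98.2 460.6]
[540. 221. 170.] shift [-0.06  0.11 -0.04] turn 73.2
```

```bash
python3 -m crank '[[[0,0,-0.05,0,3],[0,0,-0.05,0,9],[0,0,-0.05,0,16],[0,0,-0.05,0,24],[0,0,-0.05,0,32],[0,0,-0.05,0,40],[0,0,-0.05,0,48],[0,0,-0.05,0,56],[0,0,-0.05,0,63],[0,0,-0.05,0,68]]]'; python3 -m crank '[[[0,0,0,0,2],[0,0,0,0,4],[0,0,0,0,5.2],[0,0,0,0,5.2],[0,0,0,0,5.2],[0,0,0,0,5.2],[0,0,0,0,5.2],[0,0,0,0,5.2],[0,0,0,0,5.2],[0,0,0,0,5.2]]]'
cat > chk.py <<'E'
import sys; from h import *
A=np.array([540.2,220.7]); ang=lambda q:np.degrees(np.arctan2(*(q-A)[::-1])).round(2)
o=bot.get_obs(); print("yaw",np.degrees(o["tcp_rot"][2]).round(2),o["tool_pos"].round(1),o["contact_force"].round(1),o["grip_width"],o["finger_force"],o["time"])
ims=[]
for n in("wrist","top","scene"):
    ob=bot.get_obs(); p,d=bot.capture(n); P=cloud(n,d,ob if n=="wrist" else None); Q=P.reshape(-1,3); v=Q[:,:2]-A; D=np.hypot(*v.T); rgb=p.reshape(-1,3).astype(int)
    s=(D<105)&(D>60)&(Q[:,2]>136)&(Q[:,2]<151)&(abs(np.degrees(np.arctan2(v[:,1],v[:,0]))-5)<40); q=Q[s].mean(0) if s.sum() else np.zeros(3)
    print(n,"spout",s.sum(),q.round(1),ang(q[:2]))
    # white contaminants: centres of containers
    for lo,hi,nm in((126,134,"slim"),(104,111.5,"jar"),(78,85,"squat")):
        s=(D<125)&(D>45)&(Q[:,2]>lo)&(Q[:,2]<hi)&(rgb.min(1)>140); k,l,st,_=cv2.connectedComponentsWithStats(s.reshape(384,512).astype(np.uint8))
        for i in range(1,k):
            if st[i,4]>25: q=Q[l.ravel()==i]; b=(q.min(0)+q.max(0))/2; print("  ",nm,st[i,4],b.round(1),np.hypot(*(b[:2]-A)).round(1),ang(b[:2]))
    ims.append(p if n=="wrist" else cv2.resize(p[150:250,145:245] if n=="top" else p[140:240,255:355],(288,384)) )
cv2.imwrite(sys.argv[1],cv2.resize(np.hstack(ims[:2]),None,fx=1,fy=1)[:,:,::-1]); cv2.imwrite("pics/full.png",ims[2][:,:,::-1])
E
python3 chk.py pics/c1.png
```

```text
time: 12.3
tool_pos: [540.4, 220.3, 169.7]
tcp_rot: [3.14, -0.001, 0.182]
contact_force: [0.1, -3.9, 0.1]
grip_width: 15.2
finger_force: 30.0
time: 13.3
tool_pos: [540.4, 220.2, 169.6]
tcp_rot: [3.14, -0.001, 0.095]
contact_force: [1.5, -5.8, -0.4]
grip_width: 14.7
finger_force: 30.0
yaw 5.47 [540.4 220.2 169.6] [ 1.5 -5.8 -0.4] 14.686916803506268 30.000878870487213 13.3
wrist spout 363 [622.8 229.4 142.7] 6.03
   slim 122 [626.5 227.8 130. ] 86.5 4.69
   slim 150 [456.7 224.5 130.7] 83.6 177.41
   slim 141 [459.7 198.3 131.4] 83.5 -164.47
   jar 3572 [531.7 302.6 107.6] 82.3 95.94
   squat 3178 [549.6 137.7  80.9] 83.6 -83.56
top spout 0 [0. 0. 0.] -157.78
   squat 74 [548.  129.4  81.5] 91.7 -85.15
scene spout 7 [623.7 230.6 143.1] 6.78
   jar 102 [530.8 305.7 107.8] 85.5 96.31
   squat 113 [549.1 140.2  81.5] 81.0 -83.68
```

View pics/c1.png

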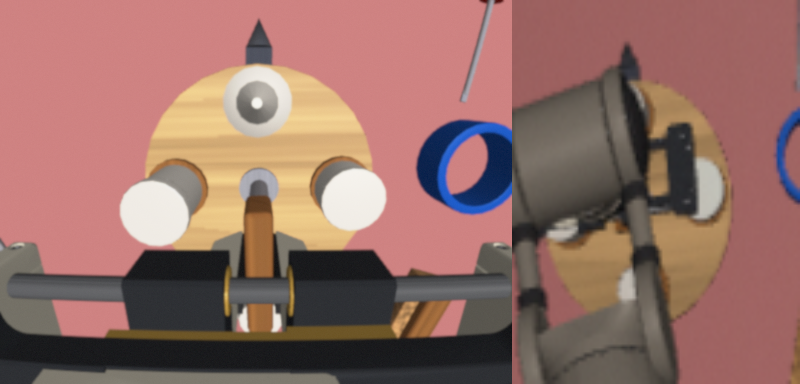

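The wrist view has the spout at (257,102), the pointer tip at (259,20) and the post at (258,185), so all three are nearly in line. I'll measure the pointer and spout angles in this same view and check the closed carton.

Run:
```python
from h import *
ob=bot.get_obs(); p,d=bot.capture("wrist"); Q=cloud("wrist",d,ob).reshape(-1,3); 
A=np.array([540.2,220.7])
s=(abs(Q[:,2]-32)<3)&(np.hypot(*(Q[:,:2]-A).T)<130); h=cv2.convexHull(Q[s,:2].astype(np.float32)).reshape(-1,2).astype(float); h=h[abs(np.hypot(*(h-A).T)-117.5)<2.5]
c=np.linalg.lstsq(np.c_[2*h,np.ones(len(h))],(h**2).sum(1),rcond=None)[0][:2]; print("disc",c)
m=np.zeros((384,512),np.uint8); m[10:62,235:285]=p[10:62,235:285].max(2)<120
k,l,st,_=cv2.connectedComponentsWithStats(m); i=1+np.argmax(st[1:,4]); px=np.argwhere(l==i)[:,::-1]; q=onz("wrist",px,13,ob)[:,:2]
r=np.hypot(*(q-A).T); tip=q[r>r.max()-4].mean(0)
# spout tip: bright blob inside the grey cone
w=np.zeros((384,512),np.uint8); w[92:113,246:268]=p[92:113,246:268].min(2)>200; k,l,st,ce=cv2.connectedComponentsWithStats(w); i=[j for j in range(1,k) if abs(ce[j]-[257,102]).max()<5]; print(ce[i],st[i])
sp=[onz("wrist",[ce[j]],148,ob)[0,:2] for j in i]
D=np.hypot(*(Q[:,:2]-A).T)
for B in(A,c):
    an=lambda x:np.degrees(np.arctan2(*(x-B)[::-1])).round(2)
    print("pointer mean",an(q.mean(0)),"tip",an(tip),"spout",[(an(x),x.round(1)) for x in sp])
P=cloud("scene",bot.capture("scene")[1]).reshape(-1,3); a=np.radians(-9.4); cx=np.array([np.cos(a),np.sin(a)]); cy=np.array([-cx[1],cx[0]]); X=(P[:,:2]-[561,-249])@cx; Y=(P[:,:2]-[561,-249])@cy
for lo in range(-70,75,20):
    s=(abs(X)<85)&(Y>lo)&(Y<lo+20)&(P[:,2]>70); print(lo,P[s,2].mean().round(1),end="; ")
```

```text
disc [540.6336718  220.45177813]
[[256.63218391 102.32183908]] [[252  97  10  11  87]]
pointer mean 5.28 tip 5.27 spout [(np.float64(5.98), array([622.8, 229.4]))]
pointer mean 5.4 tip 5.38 spout [(np.float64(6.19), array([622.8, 229.4]))]
-70 98.9; -50 98.7; -30 98.5; -10 98.4; 10 98.5; 30 98.4; 50 95.4; 70 88.5;
```

The carton is flat: its height reads about 98.5 mm across the top. The spout is about 0.7° past the pointer, so I'll trim that and relieve the side load.

```bash
python3 -m crank '[[[0,0,0.02,0,0.3],[0,0,0.05,0,0.7],[0,0,0.05,0,0.7],[0,0,0.05,0,0.7],[0,0,0.05,0,0.7],[0,0,0.05,0,0.7],[0,0,0.05,0,0.7],[0,0,0.05,0,0.7],[0,0,0.05,0,0.7],[0,0,0.05,0,0.7]]]'; python3 chk.py pics/c2.png | head -8
```

```text
time: 14.55
tool_pos: [540.4, 220.2, 169.7]
tcp_rot: [3.141, -0.001, 0.083]
contact_force: [2.0, -4.7, -1.5]
grip_width: 14.8
finger_force: 30.0
yaw 4.76 [540.4 220.2 169.7] [ 2.  -4.7 -1.5] 14.750601027039696 29.99996781349182 14.55
wrist spout 365 [622.8 228.6 142.7] 5.47
   slim 128 [626.5 226.8 129.9] 86.5 4.02
   slim 145 [457.5 225.6 130.5] 82.8 176.63
   slim 141 [459.8 199.4 131.2] 83.2 -165.15
   jar 3582 [532.3 302.8 107.2] 82.5 95.47
   squat 3178 [548.7 137.4  80.9] 83.7 -84.18
top spout 0 [0. 0. 0.] -157.78
```

The spout is now at about 5.4° and the pointer at about 5.3°, with a steady 30 N grip on the handle. I'm handing in.

```bash
python3 -c "from plant import bot; print(bot.close_job())"
```

```text
the job is handed in; nothing more can be done
None
```

I folded the short flap flat and then the long flap over it, turned the coned bottle to within about 0.2° of the pointer, and handed the job in at about 14.7 s with the gripper still holding the carousel's handle.

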